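# Dispense one biscuit and nudge it onto the mat

## Robot

A 6-joint arm with a two-finger parallel gripper is mounted at the origin on the work surface; the furniture and walls round the work are solid. World frame = base frame: x ahead of the robot, y to its left, z up, the work surface at z = 0. Lengths are in m, angles in rad, forces in N, time in s.
With the tool pointing down it reaches from about 0.425 to 0.95 m from the base axis. Payload 3.5 kg.
Tool frame: the origin (TCP) lies at the very end of the fingers, on their centre line; the grasp point (between the pads) lies r.grip_depth behind it (r.grip_depth is the distance from the TCP to the grasp point, in m); z points along the fingers, x is the direction in which the jaws open and shut, and the axes are right-handed (so a half turn about z gives the same grasp; the last joint's range is limited). The gripper opens to 85 mm and grips with 20 to 120 N. Pads are 22 mm wide; open, the fingers measure 114 mm over their backs; the gripper's body (76 mm by 85 mm) begins 54 mm behind the grasp point. The pads swing forward as they close: fully open they stand 13 mm farther back than shut.
Start: joints at [1.122, 0.286, 1.577, -0, 1.279, -0.15], TCP at [0.199, 0.645, 0.231] pointing down, gripper open.
Joint ranges: [-2.77, 2.77], [-0.9, 2.22], [0.21, 2.48], [-1.53, 4.67], [0.24, 2.81], [-2.84, 2.84]. Speed limits (rad/s): [2.79, 2.79, 3.14, 3.14, 3.14, 3.14].

## Interface

Orientations are given as a unit quaternion [x, y, z, w].
In Python, from workcell import r, optics, finish_job gives the robot as it stands. The module is installed in compiled form; this text tells all that it offers. Calls block until the motion is done:
- r.goto(position, orientation): joint-space move of the TCP to a pose.
- r.line_to(position, ori=None, v=0.15): straight line of the TCP; ori=None keeps the orientation; v is the mean speed in m/s.
- r.move_joints(angles): joint-space move.
- r.move_gripper(opening, f_grip=None): opening from 0.0 (shut) to 1.0 (fully open); f_grip is the grip in N (None keeps the last); returns when the fingers have stopped.
- r.pause(seconds).
- r.solve_ik(position, orientation): joint angles nearest the present ones, or None.
- optics.snapshot(name): name is "side" or "top"; returns the picture (420x560x3 uint8, red, green, blue); there is no depth.
- optics.camera_params(name): a dict with "K" (3x3 intrinsics, pixels), "R" (3x3) and "t" (3): a world point X has camera coordinates R X + t. Camera axes: x right, y down, z forward; pixel columns grow to the right and rows downward; lengths in m; the calibration is good to about 2 mm. A picture is of the moment at which its call begins. camera_params takes no time and is no camera call.
A pose or a line that the arm cannot do raises r.PlanningError and nothing moves.
- finish_job(): hands the job in, once; it reports no verdict.
Readings, each from a call of its own:
- r.current_time_s(): time.
- r.current_qpos(): joint angles.
- r.current_qd(): joint speeds.
- r.current_joint_torque(): joint torques, N m.
- r.current_position(): TCP position.
- r.current_orientation(): TCP orientation.
- r.current_ft_force(): force on the tool from outside, world axes, zero at the start.
- r.current_torque(): the same for the moment, N m.
- r.current_width(): opening from 0.0 (shut) to 1.0 (fully open).
Only numpy, scipy, OpenCV 4.12 (cv2) and the standard library are available. Lean on these libraries where they do the work, as an engineer would, in place of code of your own. Each camera call takes 0.05 s, during which the arm holds its last target.

## Task

Press the red plunger of the biscuit dispenser fully down once and let it come back up, so that exactly one biscuit comes out; then push that biscuit along the table, flat, without picking it up, until it lies wholly on the blue round mat. Use the fingertips only, grasp nothing, leave the other biscuits in the dispenser and the other things where they stand, and finish clear of everything.

Things in the scene. Friction and masses are not known exactly. Their poses are not given: they have to be found in the camera images.
- dispenser: White biscuit dispenser fixed to the table, 92 mm wide (x), 180 mm long (y), cover 58 mm high. Origin on the table below the axis of the open-topped magazine, which holds three stacked biscuits. Biscuits come out along its own -y axis. The red plunger stands at y = +90 mm. When pressed, a steel shuttle pushes the lowest biscuit out; a spring then returns both and the next biscuit drops.
- mouth (a point): Middle of the opening at table level in the dispenser's front face, 31 mm from the dispenser's origin. A full press pushes the biscuit out until its centre is about 81 mm in front of here (a fast press some mm more).
- plunger (a joint): Press depth in m: 0 up, 0.035 fully down at a hard stop; straight down. The shuttle moves 3.14 times as far. Spring 4 N at the top to 9 N at the bottom, plus about 25 N per m/s of damping and 1 to 3 N of friction: press to full depth, do not stop at 6 N. It comes back up by itself in under 1 s.
- plunger_top (a point): Centre of the top of the plunger's red round cap (42 mm across), 110 mm above the table when up, 75 mm when fully down.
- biscuit_bottom: Round sandwich biscuit, golden brown with a cream layer, 50 mm across, 14 mm thick, about 30 g, loose. Origin at the centre of its underside; z is its axis. It lies lowest in the magazine, on the table: the one that comes out and is to be pushed onto the blue mat.
- biscuit_middle: Round sandwich biscuit, golden brown with a cream layer, 50 mm across, 14 mm thick, about 30 g, loose. Origin at the centre of its underside; z is its axis. Second in the stack; stays in the dispenser and drops to the bottom after the press.
- biscuit_top: Round sandwich biscuit, golden brown with a cream layer, 50 mm across, 14 mm thick, about 30 g, loose. Origin at the centre of its underside; z is its axis. Third in the stack; stays in the dispenser.
- blue_mat: Blue round mat, 90 mm across, lying flat on the table and stuck to it, less than 0.5 mm thick (no edge to climb). Origin at its centre. The target.
- yellow_mat: Yellow round mat of the same size and kind, stuck to the table; not the target (a biscuit may slide across it). Origin at its centre. Blue and yellow may change places.
- ring_cutter: Loose steel ring cutter, 51 mm across, 35 mm high; leave alone. Origin at the centre of its underside.
- nozzle: Loose steel piping nozzle, 39 mm across, 50 mm high; leave alone. Origin at the centre of its underside.
- jam_biscuit: Loose long chocolate biscuit with red jam, 38x70x19 mm; leave alone. Origin at the centre of its underside.

How it is judged:
By the outcome, as a careful person would: the job done as asked, in the order asked, and still so for the second after the job is handed in, with the robot touching nothing.
It also fails if it takes over 53 s, if anything falls off the work surface, if the arm or the gripper's body presses on something with over 40 N, if the wrist force passes 120 N, or if a joint passes its speed limit or range.

## Working session

There is one attempt and no reset: what is moved stays moved. The work goes in short steps, each a Python script; the robot and the scene stay as the last script left them, time stands still between calls to the robot, and variables do not carry over. Pictures are saved under pics/ and viewed, and the job is handed in when it is done.

```bash
mkdir -p pics
python3 - <<'E'
from workcell import r, optics
import cv2
print(r.current_time_s(), r.current_position(), r.current_orientation(), r.grip_depth)
for n in("side","top"):
    cv2.imwrite(f"pics/{n}0.png",optics.snapshot(n)[:,:,::-1]); p=optics.camera_params(n); print(n,p)
E
```

```text
0.0 [0.19838936 0.64450898 0.22992536] [ 8.04479022e-01  5.93979887e-01 -1.04919246e-03  5.43557349e-04] 0.0187
side {'K': array([[396.14554836,   0.        , 274.55886301],
       [  0.        , 396.14554836, 207.18141255],
       [  0.        ,   0.        ,   1.        ]]), 'R': array([[ 0.99958464, -0.02198955, -0.0186282 ],
       [-0.02668231, -0.46188281, -0.88653952],
       [ 0.01089056,  0.88666833, -0.4622777 ]]), 't': array([-0.45088505,  0.10596721,  1.08446177])}
top {'K': array([[450.20688452,   0.        , 278.09227914],
       [  0.        , 450.20688452, 214.08569614],
       [  0.        ,   0.        ,   1.        ]]), 'R': array([[ 0.00204401, -0.9997155 , -0.02376409],
       [-0.98628417,  0.00190672, -0.16504517],
       [ 0.16504352,  0.0237755 , -0.98599968]]), 't': array([0.00580479, 0.45355811, 1.23854503])}
```

View pics/side0.png

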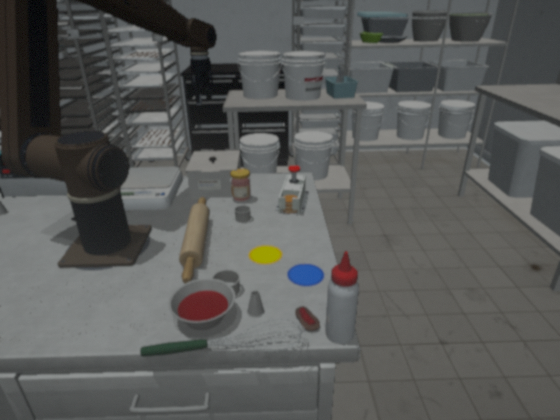

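View pics/top0.png

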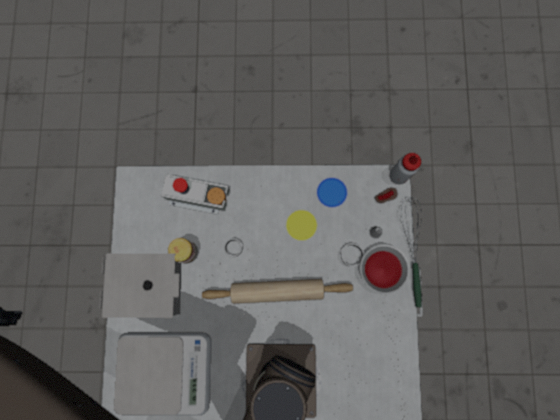

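The side view shows the dispenser at about (292,190). In the top view the red cap is at (181,186), the magazine at (216,196), the blue mat at (332,192) and the yellow mat at (302,225). I'll measure these next.

```bash
cat > h.py <<'E'
import numpy as np, cv2
from workcell import r, optics
def ray(n,uv,z):
    p=optics.camera_params(n); R,t=p["R"],p["t"]
    d=R.T@np.linalg.inv(p["K"])@np.array([uv[0],uv[1],1.]); c=-R.T@t
    return c+d*(z-c[2])/d[2]
def blobs(img,lo,hi,box=None,amin=15):
    m=cv2.inRange(cv2.cvtColor(img,cv2.COLOR_RGB2HSV),lo,hi)
    if box:
        k=np.zeros_like(m); x0,y0,x1,y1=box; k[y0:y1,x0:x1]=1; m*=k
    n,l,s,c=cv2.connectedComponentsWithStats(m)
    return [(tuple(np.round(c[i],1)),int(s[i,4]),s[i,:4].tolist()) for i in range(1,n) if s[i,4]>=amin]
E
python3 - <<'E'
from h import *
rd=lambda n:cv2.imread(f"pics/{n}0.png")[:,:,::-1].copy()
t,s=rd("top"),rd("side")
for nm,lo,hi,z in (("blue",(100,120,60),(125,255,255),0),("yellow",(24,150,80),(34,255,255),0),("red",(0,150,80),(6,255,255),.11),("bisc",(8,90,60),(20,255,255),.042)):
    for n,im in(("top",t),("side",s)):
        for b in blobs(im,lo,hi): print(nm,n,b,ray(n,b[0],z).round(4))
cv2.imwrite("pics/t_c.png",cv2.resize(t[150:270,140:300,::-1],None,fx=5,fy=5,interpolation=cv2.INTER_CUBIC))
cv2.imwrite("pics/s_c.png",cv2.resize(s[150:230,240:340,::-1],None,fx=7,fy=7,interpolation=cv2.INTER_CUBIC))
E
```

```text
blue top ((np.float64(331.5), np.float64(192.0)), 670, [317, 178, 30, 29]) [ 0.5253 -0.15    0.    ]
blue side ((np.float64(305.3), np.float64(274.5)), 596, [288, 264, 36, 22]) [ 0.5219 -0.1522  0.    ]
yellow top ((np.float64(299.5), np.float64(217.2)), 53, [288, 212, 27, 18]) [ 0.4506 -0.0557  0.    ]
yellow side ((np.float64(265.0), np.float64(254.4)), 459, [249, 246, 33, 18]) [ 0.4247 -0.062   0.    ]
red top ((np.float64(411.6), np.float64(161.6)), 141, [403, 153, 18, 17]) [ 0.5848 -0.3569  0.11  ]
red top ((np.float64(179.9), np.float64(184.7)), 146, [173, 178, 15, 14]) [0.5229 0.271  0.11  ]
red side ((np.float64(293.5), np.float64(168.1)), 48, [289, 166, 10, 6]) [0.5195 0.2594 0.11  ]
red side ((np.float64(347.3), np.float64(273.2)), 133, [335, 264, 22, 18]) [ 0.5894 -0.2962  0.11  ]
red side ((np.float64(204.5), np.float64(301.3)), 98, [196, 293, 19, 17]) [ 0.3191 -0.3665  0.11  ]
red side ((np.float64(217.4), np.float64(296.3)), 32, [212, 293, 13, 7]) [ 0.3409 -0.3538  0.11  ]
red side ((np.float64(216.5), np.float64(307.4)), 70, [208, 301, 18, 13]) [ 0.3424 -0.3834  0.11  
[... 281 characters left out ...]
 0.184  0.042 ]
bisc top ((np.float64(175.8), np.float64(249.2)), 28, [173, 246, 6, 7]) [0.3536 0.2925 0.042 ]
bisc top ((np.float64(338.8), np.float64(287.4)), 160, [324, 284, 28, 8]) [ 0.2487 -0.1612  0.042 ]
bisc top ((np.float64(215.8), np.float64(293.4)), 134, [203, 290, 27, 8]) [0.2318 0.1768 0.042 ]
bisc side ((np.float64(241.0), np.float64(177.4)), 21, [233, 175, 16, 4]) [0.3425 0.3541 0.042 ]
bisc side ((np.float64(288.7), np.float64(201.4)), 86, [285, 195, 10, 17]) [0.4986 0.1583 0.042 ]
bisc side ((np.float64(201.8), np.float64(200.5)), 21, [199, 198, 6, 5]) [0.2303 0.1803 0.042 ]
bisc side ((np.float64(187.8), np.float64(267.9)), 156, [183, 257, 10, 23]) [ 0.2472 -0.1698  0.042 ]
```

View pics/t_c.png

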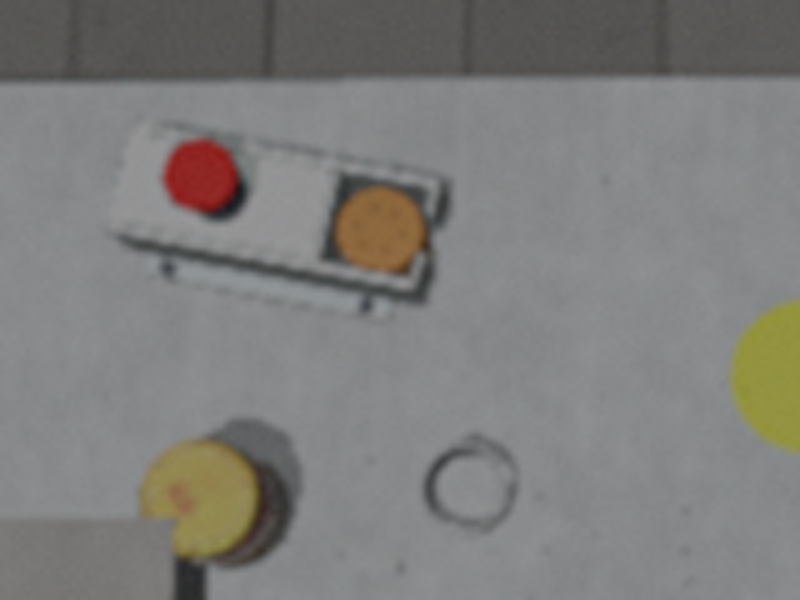

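View pics/s_c.png

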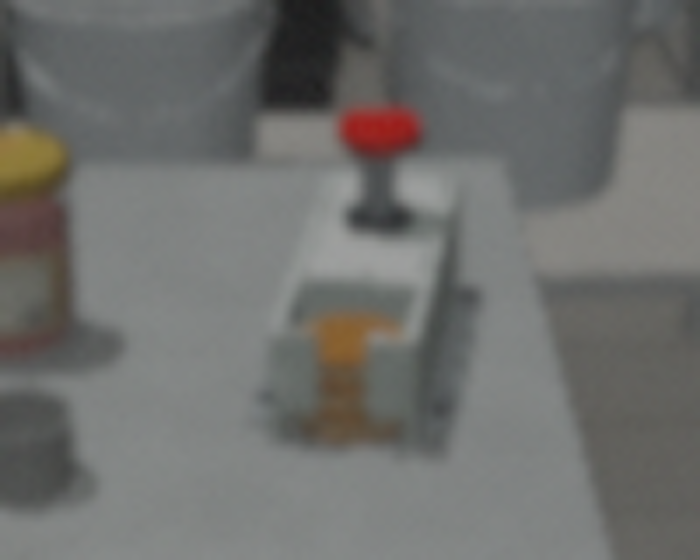

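The cap is at (0.522,0.271) and the magazine at (0.507,0.184). They are 88 mm apart against 90 mm specified, so the dispenser's yaw is about -10°. The blue mat is at about (0.524,-0.151), and the two views agree to 3 mm. Next I'll press the plunger with the fingers shut.

```bash
cat >> h.py <<'E'
def down(deg):
    a=np.radians(deg)/2; return [float(np.cos(a)),float(np.sin(a)),0.,0.]
E
python3 - <<'E'
from h import *
P=[0.5215,0.270]; q=down(9.3)
r.move_gripper(0.0)
r.goto([*P,0.16],q)
r.line_to([*P,0.118],v=0.15)
f0=np.array(r.current_ft_force())
r.line_to([*P,0.079],v=0.06)
z=0.079
while z>0.069:
    f=np.array(r.current_ft_force())-f0; print(round(z,4),r.current_position()[2].round(4),f.round(1))
    if f[2]>25: break
    z-=0.001; r.line_to([*P,z],v=0.04)
r.pause(0.15); print(r.current_position().round(4),np.array(r.current_ft_force()).round(1))
r.line_to([*P,0.17],v=0.15)
r.pause(0.3)
for n in("side","top"):
    cv2.imwrite(f"pics/{n}1.png",optics.snapshot(n)[:,:,::-1])
print(r.current_time_s())
E
```

```text
0.079 0.0814 [-2.1 -0.   6.6]
0.078 0.0807 [-2.  -1.2  7.5]
0.077 0.0798 [-2.2 -0.5  8. ]
0.076 0.0789 [-2.3  0.5  8. ]
0.075 0.0779 [-2.5 -1.   8.6]
0.074 0.0769 [-2.5 -0.1  9. ]
0.073 0.076 [-2.5 -0.5  8.3]
0.072 0.0751 [-3.5 -0.8 10.3]
0.071 0.075 [-4.5 -1.8 12.9]
0.07 0.075 [-7.3 -1.2 17.8]
[0.5235 0.2707 0.075 ] [-7.8 -3.6 22. ]
7.7917
```

View pics/top1.png

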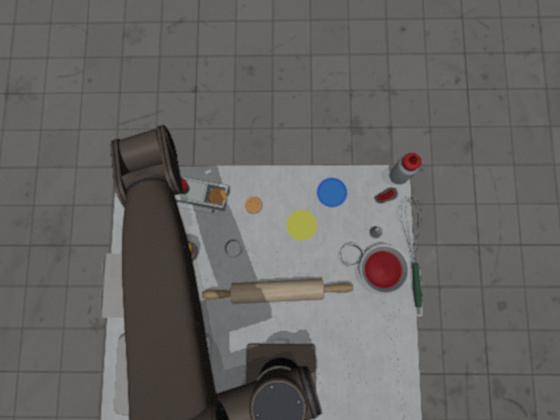

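View pics/side1.png

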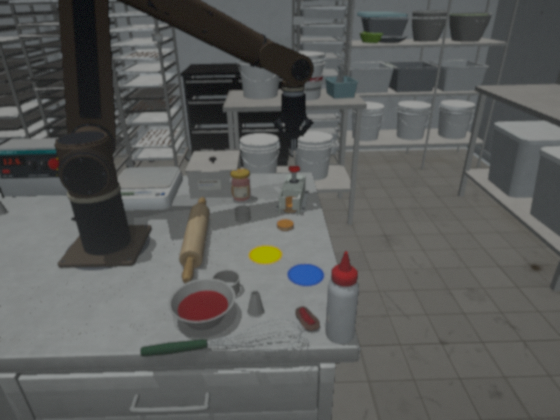

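Run:
```python
from h import *
for n in("top","side"):
    im=cv2.imread(f"pics/{n}1.png")[:,:,::-1].copy()
    for b in blobs(im,(8,90,60),(20,255,255)): print(n,b,ray(n,b[0],.014).round(4))
cv2.imwrite("pics/s1_c.png",cv2.resize(cv2.imread("pics/side1.png")[150:290,240:340],None,fx=4,fy=4,interpolation=cv2.INTER_CUBIC))
```

```text
top ((np.float64(216.7), np.float64(196.0)), 219, [208, 188, 18, 17]) [0.5114 0.1857 0.014 ]
top ((np.float64(253.3), np.float64(204.6)), 204, [246, 197, 16, 16]) [0.4856 0.0784 0.014 ]
top ((np.float64(338.7), np.float64(287.3)), 119, [325, 284, 27, 8]) [ 0.2491 -0.164   0.014 ]
top ((np.float64(216.7), np.float64(293.2)), 117, [203, 291, 27, 7]) [0.2321 0.1788 0.014 ]
side ((np.float64(240.3), np.float64(177.5)), 21, [233, 176, 15, 3]) [0.3348 0.4189 0.014 ]
side ((np.float64(288.5), np.float64(202.8)), 73, [286, 197, 6, 14]) [0.5003 0.2039 0.014 ]
side ((np.float64(284.8), np.float64(223.8)), 124, [277, 219, 16, 10]) [0.4825 0.0706 0.014 ]
side ((np.float64(187.8), np.float64(267.9)), 153, [183, 256, 10, 24]) [ 0.2372 -0.1311  0.014 ]
```

View pics/s1_c.png

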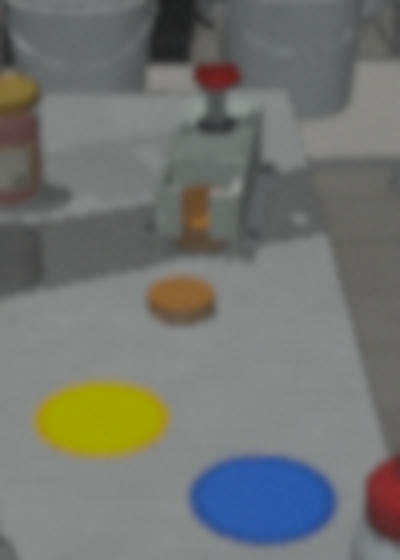

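The press bottomed at z = 0.075 with over 20 N, and the cap is back up. One biscuit lies at top (253,205) / side (285,224), about (0.485,0.076); expected was (0.487,0.074). I'll push it with both fingertips about 30 mm apart as a stable two-point cradle, in two stages.

Run:
```python
from h import *
B=np.array([.485,.0765]); M=np.array([.524,-.151]); d=(M-B)/np.linalg.norm(M-B); q=down(np.degrees(np.arctan2(d[0],-d[1])))
r.move_gripper(0.35)
S=B-0.040*d
r.line_to([*S,0.16],q,v=0.2)
r.line_to([*S,0.03],v=0.15)
print(r.current_position().round(4),r.current_width()); f0=np.array(r.current_ft_force())
r.line_to([*S,0.003],v=0.06)
print(r.current_position().round(4),(np.array(r.current_ft_force())-f0).round(1))
for n in("side","top"): cv2.imwrite(f"pics/{n}2.png",optics.snapshot(n)[:,:,::-1])
E=B+(0.12-0.031)*d
r.line_to([*E,0.003],v=0.06)
print(r.current_position().round(4),(np.array(r.current_ft_force())-f0).round(1),r.current_time_s())
for n in("side","top"): cv2.imwrite(f"pics/{n}3.png",optics.snapshot(n)[:,:,::-1])
a=[cv2.resize(cv2.imread(f"pics/side{k}.png")[150:310,220:350],None,fx=3,fy=3,interpolation=cv2.INTER_CUBIC) for k in(2,3)]
cv2.imwrite("pics/s23.png",np.hstack(a))
for b in blobs(cv2.imread("pics/side3.png")[:,:,::-1].copy(),(8,90,60),(20,255,255)): print(b,ray("side",b[0],.014).round(4))
for b in blobs(cv2.imread("pics/top3.png")[:,:,::-1].copy(),(8,90,60),(20,255,255)): print(b,ray("top",b[0],.014).round(4))
```

```text
[0.4791 0.1161 0.0308] 0.3522431922698927
[0.478  0.1159 0.0026] [ 0.8 -0.4  1. ]
[ 0.5    -0.0111  0.003 ] [-0.2 -0.1  0.7] 13.15
((np.float64(239.5), np.float64(177.8)), 20, [233, 177, 14, 3]) [0.332  0.4163 0.014 ]
((np.float64(293.7), np.float64(246.5)), 162, [285, 241, 18, 12]) [ 0.5005 -0.0497  0.014 ]
((np.float64(187.6), np.float64(268.0)), 146, [183, 256, 10, 24]) [ 0.2368 -0.1315  0.014 ]
((np.float64(216.6), np.float64(196.0)), 226, [208, 188, 18, 17]) [0.5114 0.186  0.014 ]
((np.float64(175.9), np.float64(249.2)), 29, [173, 246, 6, 7]) [0.356  0.2992 0.014 ]
((np.float64(339.0), np.float64(287.3)), 124, [325, 284, 27, 8]) [ 0.2491 -0.1648  0.014 ]
((np.float64(204.9), np.float64(293.8)), 23, [203, 291, 5, 7]) [0.2303 0.2121 0.014 ]
```

View pics/s23.png

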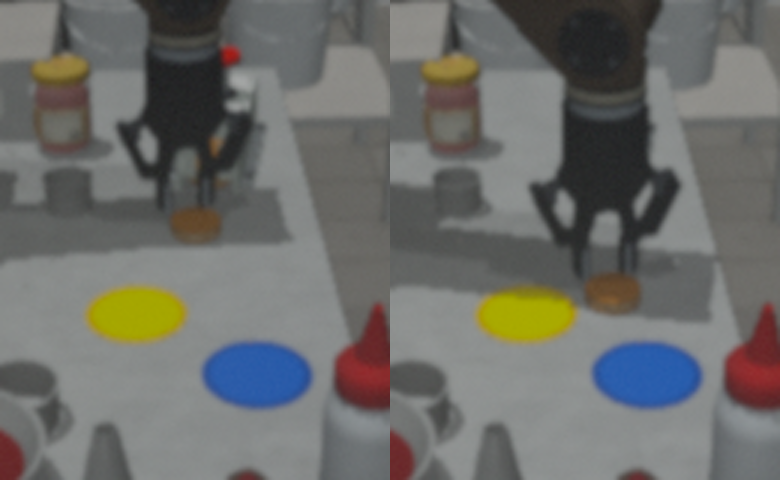

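View pics/top3.png

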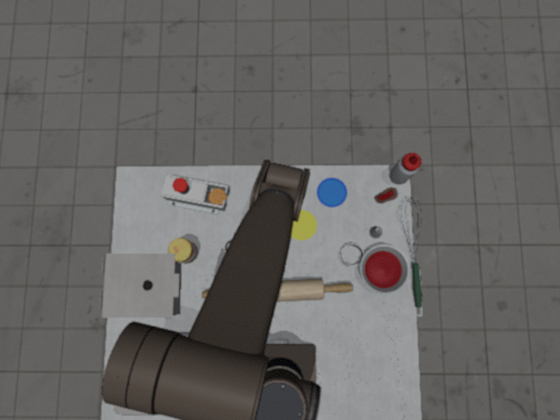

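In the side view (crop at 612,293) the biscuit sits flat and centred between the fingertips, about 32 mm ahead of the TCP as expected. I'll finish the push, then back off.

Run:
```python
from h import *
B=np.array([.485,.0765]); M=np.array([.524,-.151]); d=(M-B)/np.linalg.norm(M-B)
E=M-0.031*d
r.line_to([*E,0.003],v=0.06)
print(r.current_position().round(4))
b=M-0.065*d
r.line_to([*b,0.004],v=0.06)
r.line_to([*b,0.16],v=0.15)
j=list(r.current_qpos()); j[0]+=0.55; r.move_joints(j)
r.pause(0.2)
print(r.current_position().round(3),r.current_time_s())
for n in("side","top"):
    im=optics.snapshot(n); cv2.imwrite(f"pics/{n}4.png",im[:,:,::-1])
    for k in blobs(im,(8,90,60),(20,255,255)): print(n,k,ray(n,k[0],.014).round(4))
    for k in blobs(im,(100,120,60),(125,255,255)): print("blue",n,k)
a=cv2.resize(cv2.imread("pics/side4.png")[150:350,200:370],None,fx=2.5,fy=2.5); c=cv2.resize(cv2.imread("pics/top4.png")[150:270,280:400],(380,500)[:1]*2); c=cv2.copyMakeBorder(c,0,120,0,0,0)
cv2.imwrite("pics/f4.png",np.hstack([a,c]))
```

```text
[ 0.5187 -0.1202  0.003 ]
[0.483 0.193 0.159] 18.45
side ((np.float64(240.5), np.float64(177.5)), 19, [233, 176, 15, 3]) [0.3356 0.4189 0.014 ]
side ((np.float64(288.4), np.float64(202.8)), 70, [286, 197, 6, 14]) [0.5    0.2039 0.014 ]
side ((np.float64(201.9), np.float64(200.5)), 15, [200, 199, 5, 4]) [0.2198 0.237  0.014 ]
side ((np.float64(187.8), np.float64(267.8)), 152, [183, 256, 10, 24]) [ 0.2371 -0.1307  0.014 ]
side ((np.float64(304.6), np.float64(271.3)), 199, [296, 265, 18, 13]) [ 0.5194 -0.1581  0.014 ]
blue side ((np.float64(306.1), np.float64(277.3)), 283, [288, 266, 36, 20])
top ((np.float64(332.5), np.float64(192.0)), 196, [325, 185, 16, 16]) [ 0.5223 -0.1515  0.014 ]
top ((np.float64(219.2), np.float64(195.4)), 140, [214, 188, 12, 17]) [0.5131 0.1784 0.014 ]
top ((np.float64(338.8), np.float64(287.3)), 129, [325, 284, 27, 8]) [ 0.2491 -0.1642  0.014 ]
top ((np.float64(224.1), np.float64(293.2)), 47, [220, 291, 10, 6]) [0.2321 0.1579 0.014 ]
blue top ((np.float64(330.8), np.float64(192.0)), 399, [317, 178, 30, 29])
```

View pics/f4.png

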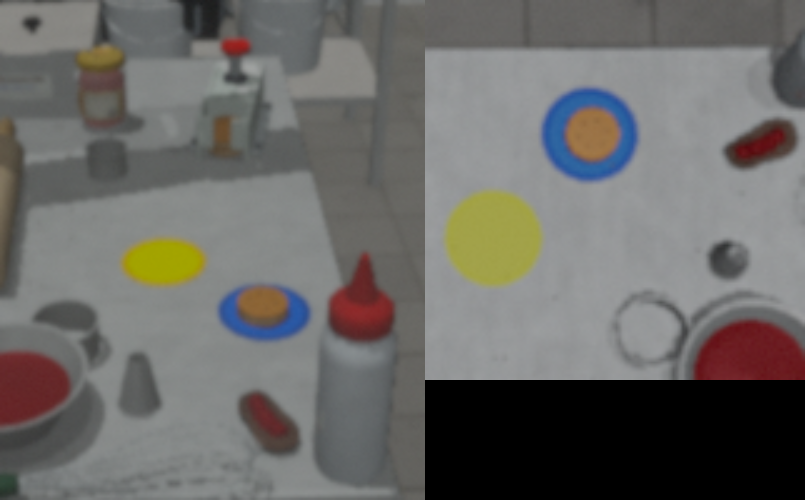

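View pics/top4.png

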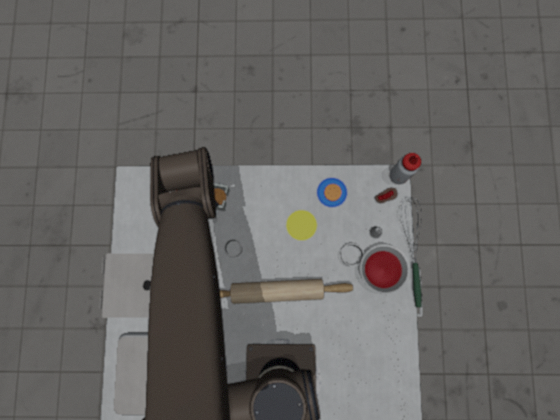

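The biscuit at top (332,192) lies flat on the blue mat with blue showing all round. The plunger is up, the other objects haven't moved, and the arm is clear at z = 0.16.

```bash
python3 -c "
from workcell import finish_job,r
print(r.current_time_s(),r.current_ft_force()); finish_job()"
```

```text
18.55 [-0.12180934  0.59044411  0.53721577]
the job is handed in; nothing more can be done
```

I pressed the plunger fully down once and let it come back up, and exactly one biscuit came out. I then pushed it flat onto the blue mat with two fingertips and handed the job in at 18.6 s.

- **Press:** the plunger stopped at z = 0.075 with about 22 N. The side picture afterwards showed the cap back up, with biscuits still in the magazine.
- **Biscuit:** the last top picture puts its centre at (0.522, -0.152), and the mat centre at about (0.524, -0.151), so they agree to about 2 mm. The blue rim shows all round it.
- **Disagreement:** the side view put the biscuit at (0.519, -0.158), about 7 mm off. That view also sees the biscuit's side face, and it showed the same offset before the push. It is well within the 20 mm margin on the mat.
- **Everything else:** the other objects looked unmoved. The gripper finished clear at z = 0.16, with under 1 N on the wrist.

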